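# Tip a cooler base plate upright against the fence of an inspection stand

## Task

The steel base plate lies flat on the inspection stand; stand it up for inspection, with its orange underside facing the front of the stand. Slide its far edge up against the stand's fence, lift the overhanging near edge and tip the plate up and over so that it pivots on its far edge in the corner of deck and fence, and press it upright until the red spring catch has dropped in front of its top edge. Let go, and leave the loose parts round the stand where they are.

Things in the scene. Friction and masses are not known exactly. Their poses are not given: they have to be found in the camera images.
- stand: Fixed stand, blue, aluminium deck and fence. Origin on the bench below its middle (z = 0); x points from the open front to the fence (away from the robot and to its left), z up. Deck: top at z = 70 mm, front edge at x = -60 mm (nothing lies further forward), 160 mm wide. Fence: upright wall, front face at x = 55 mm, 160 mm wide, 14 mm thick, top at z = 200 mm; catch bracket behind its middle.
- corner (a point): Middle of the inner corner where the deck meets the fence: (55, 0, 70) mm in the stand's frame, with the stand's axes.
- plate: Loose flat steel plate, 150 (x) by 140 (y) by 8 mm (z), 0.4 kg, orange film underneath. Origin: centre of the underside. Starts flat on the deck, x toward the fence, far edge 8 to 18 mm short, up to 0.08 rad askew of it, near edge overhanging the deck by 43 to 53 mm, free air below. Upright, its z points into the fence, its x down, its top edge is at z = 220 mm of the stand.
- far_edge (a point): Middle of the plate's far lower edge (75, 0, 0 mm in the plate's frame): the edge it pivots on, which stays in the corner.
- near_edge (a point): Middle of the plate's near lower edge (-75, 0, 0 mm in the plate's frame): the overhanging edge, which becomes the top.
- catch (a joint): Red spring catch, 26 mm wide, hinged behind the fence's middle (line x = 81, z = 210 mm of the stand), reaching forward over it. 0 rad = down, at most 0.7 with the nose up. The plate's top edge, pushed to the fence, lifts the sloping nose itself (a few N there) and it snaps back to 0 in front of the plate. At rest the nose's foot is at z = 210 mm, its front end x = 8 mm, its rear face x = 39 mm.
- catch_nose (a point): Foot of the catch's nose, middle: at rest (35, 0, 210) mm in the stand's frame.
- capacitor: Loose bystander: dark blue round capacitor standing upright, 35 mm diameter, 67 mm tall. Origin: centre of its underside.
- relay: Loose bystander: grey relay with a black base, 22 x 29 x 38 mm tall. Origin: centre of its underside.
- module: Loose bystander: black power module with screw terminals, 34 x 62 x 29 mm tall. Origin: centre of its underside.

How it is judged:
On the way:
1. the plate is part way up (35 to 70 degrees), its far edge still down in the corner of deck and fence (within 20 mm) (angle between plate's own z axis and vertical between 0.61 and 1.22 rad and x of far_edge in the frame of stand between 0.035 and 0.065 m and z of far_edge in the frame of stand between 0.06 and 0.09 m), for 0.05 s.
At the end, for the whole second after the job is handed in: The plate stands upright (within 6 degrees) on the deck, square to the fence (within 7 degrees), its lower edge on the deck within 20 mm of the fence and within 40 mm of its middle, its top edge between the catch's nose and the fence; the catch is down (under 0.06 rad) and the plate is at rest (angle between plate's own z axis and vertical between 1.47 and 1.67 rad and x of far_edge in the frame of stand between 0.035 and 0.065 m and z of far_edge in the frame of stand between 0.062 and 0.078 m and y of far_edge in the frame of stand between -0.04 and 0.04 m and x of near_edge in the frame of stand between 0.036 and 0.06 m and z of near_edge in the frame of stand above 0.205 m and angle between the y axis of plate and the y axis of stand, either way round below 0.12 rad and value of joint catch below 0.06 rad and linear speed of plate below 0.02 m/s and angular speed of plate below 0.1 rad/s); the robot touches nothing.
It fails at once if the blue round capacitor is shifted by more than 30 mm or knocked over (distance of capacitor from where it was at the start of the episode above 0.03 m or angle between capacitor's own z axis and vertical above 0.6 rad).
It fails at once if the relay is shifted by more than 30 mm or knocked over (distance of relay from where it was at the start of the episode above 0.03 m or angle between relay's own z axis and vertical above 0.6 rad).
It fails at once if the black power module is shifted by more than 30 mm or knocked over (distance of module from where it was at the start of the episode above 0.03 m or angle between module's own z axis and vertical above 0.6 rad).
It also fails if it takes over 53 s, if anything falls off the work surface, if the arm or the gripper's body presses on something with over 40 N, if the wrist force passes 120 N, or if a joint passes its speed limit or range.

## Robot

A 6-joint arm with a two-finger parallel gripper is mounted at the origin on a cart in front of the work surface, level with it; the furniture and walls round the work are solid. World frame = base frame: x ahead of the robot, y to its left, z up, the work surface at z = 0. Lengths are in m, angles in rad, forces in N, time in s.
With the tool pointing down it reaches from about 0.35 to 0.975 m from the base axis. Payload 7.1 kg.
Tool frame: the origin (TCP) lies on the centre line of the jaws, within the pads' length; the fingertips stand 19 mm ahead of it and the grasp point (between the pads) is the TCP; z points along the fingers, y is the line along which they close (so a half turn about z gives the same grasp; the last joint's range is limited). The gripper opens to 88 mm and grips with 3 to 60 N. Pads are 20 mm wide; open, the fingers measure 115 mm over their backs; the gripper's body (75 mm by 178 mm) begins 61 mm behind the grasp point.
Start: joints at [-1.308, 0.423, 1.63, -0, 1.089, -0.019], TCP at [0.174, -0.6, 0.242] pointing down, gripper open.
Joint ranges: [-3, 3], [-0.9, 2.11], [0.09, 2.58], [-1.31, 4.45], [0.11, 2.69], [-2.54, 2.54]. Speed limits (rad/s): [2.39, 2.39, 3.01, 3.14, 3.14, 3.14].

## Interface

Orientations are given as a unit quaternion [x, y, z, w].
In Python, from bench import monitor, eyes, order gives the robot as it stands.
- The arm moves only by the tool carry_out, never from a script. Its argument "rows" is a list of rows, each an object of numbers: "claw": the closure, from 0 (fully open) to 1 (shut); "tx", "ty", "tz": the shift along the tool's x, y, z in cm; "ax", "ay", "az": the turn, a rotation vector about the tool's x, y, z in rad. In form: [{"claw": .., "tx": .., "ty": .., "tz": .., "ax": .., "ay": .., "az": ..}, ...]. A call has 1 to 12 rows; each row shifts and turns the commanded pose from where the row before left it, along the tool's axes as they then stand; what a row does not reach is not made up. A row lasts 1/8 s, in which the tool goes at most 62.5 mm and 10.7 degrees, less where a joint would pass 70% of its speed; a pose out of reach is approached as far as the arm can. A call is refused whole if a number of a shift passes 6.25 or a number of a turn 0.188, either way. A call with a gripper value outside its range is refused whole. The fingers move at their own pace and stop on an object; "newtons" is the grip in N (left out, the last holds). Time passes only in rows, so rows that do not move let the fingers close. It gives the time, the measured TCP pose, the force, the opening and the grip force at its end, in the units of the state.
- monitor.observe(): the state, without advancing time (a new reading comes with each control period).
- eyes.grab_frame(name): name is "side" or "top"; returns a dict with "image" (420x560x3 uint8, red, green, blue), "z_map" (420x560 float32, m along the optical axis (not along the pixel's ray), 0 where there is no reading), "fx", "fy", "cx", "cy" (pixels), "origin" and "attitude" of the camera in the world. Camera axes: x right, y up, looking along -z (the intrinsics and any distortion apply to the point x, -y, -z); pixel columns grow to the right and rows downward; lengths in m; the calibration is good to about 2 mm. A picture is of the moment at which its call begins.
- order.sign_off(): hands the job in; it is judged then, once.
The state is a dict: "t": time; "joints": joint angles; "joint_velocities": joint speeds; "tau": joint torques, N m; "position": TCP position; "ee_rot": TCP orientation; "contact_force": force on the tool from outside, world axes, zero at the start; "wrist_torque": the same for the moment, N m; "opening": finger opening in m; "grip_force": force on a finger pad.
Only numpy, scipy, OpenCV 4.12 (cv2) and the standard library are available. Lean on these libraries where they do the work, as an engineer would, in place of code of your own. Each camera call takes 0.05 s, during which the arm holds its last target. There are 200 camera calls.

## Working session

There is one attempt and no reset: what is moved stays moved. The work goes in short steps, Python scripts to look and compute and a tool call to move; the robot and the scene stay as the last step left them, time stands still between calls to the robot, and variables do not carry over. Pictures are saved under pics/ and viewed, at most 10 in all, crops included, and the job is handed in when it is done.

Besides the shell and the picture viewer there is one more tool, called by a JSON object that holds its "method" and its "body". carry_out: Moves the arm, as the interface text tells. Its arguments: {"type":"object","properties":{"rows":{"type":"array","items":{"type":"object","properties":{"claw":{"type":"number"},"tx":{"type":"number"},"ty":{"type":"number"},"tz":{"type":"number"},"ax":{"type":"number"},"ay":{"type":"number"},"az":{"type":"number"}}}},"newtons":{"type":"number"}},"required":["rows"]}

```bash
mkdir -p pics; cat > h.py <<'E'
import numpy as np, cv2
from scipy.spatial.transform import Rotation as R
from bench import monitor, eyes, order
def grab(n):
    f=eyes.grab_frame(n); return f
def cloud(f):
    z=f["z_map"]; v,u=np.mgrid[:z.shape[0],:z.shape[1]]
    p=np.stack([(u-f["cx"])/f["fx"]*z,-(v-f["cy"])/f["fy"]*z,-z],-1)
    a=np.array(f["attitude"]); M=R.from_quat(a).as_matrix() if a.size==4 else a.reshape(3,3)
    return p@M.T+np.array(f["origin"])
def save(f,n): cv2.imwrite("pics/"+n,f["image"][:,:,::-1])
E
python3 - <<'E'
from h import *
for n in("top","side"):
    f=grab(n); save(f,n+"0.png"); np.savez(n+"0.npz",im=f["image"],P=cloud(f),z=f["z_map"]); print(n,f["origin"],f["attitude"],f["fx"],[k for k in f])
print(monitor.observe())
E
```

```text
top [0.47731232 0.25438004 0.99858405] [ 0.02014361 -0.0359708  -0.70307118  0.70992342] 389.58218357080557 ['image', 'z_map', 'fx', 'fy', 'cx', 'cy', 'origin', 'attitude']
side [0.18735391 0.94995349 0.46908053] [-0.12323197  0.54701031  0.8045452  -0.19570545] 471.97116889153085 ['image', 'z_map', 'fx', 'fy', 'cx', 'cy', 'origin', 'attitude']
{'t': 0.1, 'joints': array([-1.30796988e+00,  4.23729966e-01,  1.63062009e+00, -1.09030422e-05,
        1.08859894e+00, -1.90427586e-02]), 'joint_velocities': array([-0.00202094, -0.00072633, -0.00259726,  0.0002793 ,  0.00085456,
       -0.00013768]), 'tau': array([-6.02657310e-04, -5.45617747e+01, -2.74326289e+01,  6.44889800e-02,
        1.88649469e-02, -3.74887270e-05]), 'position': array([ 0.173716  , -0.59987192,  0.24099837]), 'ee_rot': array([ 9.90084563e-01,  1.40470988e-01, -8.72512168e-05, -6.72551005e-04]), 'contact_force': array([-0.65411073,  0.45670557,  0.44800058]), 'wrist_torque': array([-0.00076636, -0.04569582,  0.00140912]), 'grip_force': 0.0, 'opening': 0.08834399884600781}
```

View pics/top0.png

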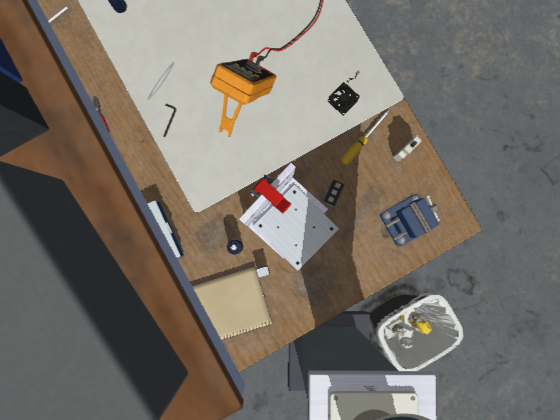

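View pics/side0.png

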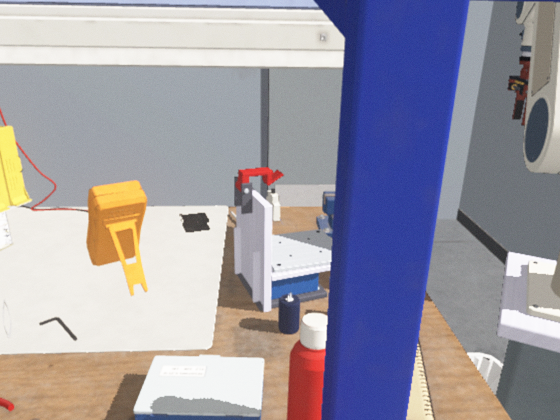

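The top view shows the plate on the stand at about (295,225), the fence at (270,195) with the red catch at (272,195), the capacitor at (235,246), the relay at (262,271) and the module at (334,193). In the side view a post hides the plate's near end.

```bash
python3 - <<'E'
from h import *
d=np.load("top0.npz"); P=d["P"]; im=d["im"]
x0,x1,y0,y1=220,350,150,290
sub=np.zeros(P.shape[:2],bool); sub[y0:y1,x0:x1]=1
def rect(m,n):
    k,l,s,c=cv2.connectedComponentsWithStats(m.astype(np.uint8))
    if k<2: print(n,"none"); return
    i=1+np.argmax(s[1:,4]); q=P[l==i]
    r=cv2.minAreaRect((q[:,:2]*1000).astype(np.float32)); print(n,len(q),np.round(q.mean(0),4),r, "z",np.round(np.percentile(q[:,2],[5,50,95]),4)); print(cv2.boxPoints(r).round(0).tolist())
z=P[...,2]
rect(sub&(z>.072)&(z<.086),"plate"); rect(sub&(z>.19)&(z<.206),"fence"); 
h=im.astype(int); red=sub&(h[...,0]>150)&(h[...,1]<60); rect(red,"catch")
for u,v,n in((235,246,"cap"),(262,271,"relay"),(334,193,"module")):
    w=np.zeros_like(sub); w[v-18:v+18,u-14:u+14]=1
    rect(w&(z>.018)&(z<.069),n)
c=cv2.resize(im[y0:y1,x0:x1],None,fx=4.2,fy=4.2,interpolation=cv2.INTER_CUBIC); cv2.imwrite("pics/crop1.png",c[:,:,::-1])
E
```

```text
plate 3535 [0.5125 0.2    0.0769] ((514.717041015625, 203.01182556152344), (151.2662353515625, 141.84991455078125), 45.31679916381836) z [0.0741 0.0769 0.0795]
[[411.0, 199.0], [512.0, 99.0], [618.0, 207.0], [517.0, 307.0]]
fence 237 [0.547  0.2974 0.1988] ((547.3910522460938, 297.56658935546875), (14.138535499572754, 68.45204162597656), 48.287113189697266) z [0.1959 0.1989 0.2015]
[[517.0, 315.0], [568.0, 270.0], [578.0, 280.0], [527.0, 326.0]]
catch 346 [0.5757 0.2637 0.2364] ((575.9642333984375, 263.71075439453125), (55.484745025634766, 24.43061065673828), 49.33501434326172) z [0.2338 0.2367 0.2386]
[[549.0, 251.0], [567.0, 235.0], [603.0, 277.0], [585.0, 293.0]]
cap 182 [0.4666 0.3473 0.0546] ((466.4224548339844, 347.98870849609375), (34.0806884765625, 33.99256896972656), 27.900846481323242) z [0.0374 0.0559 0.0593]
[[443.0, 355.0], [459.0, 325.0], [489.0, 341.0], [474.0, 371.0]]
relay 105 [0.4076 0.2797 0.0362] ((407.2963562011719, 279.81304931640625), (20.744165420532227, 27.950748443603516), 16.257787704467773) z [0.0323 0.0366 0.0397]
[[393.0, 290.0], [401.0, 263.0], [421.0, 269.0], [413.0, 296.0]]
module 281 [0.6068 0.1019 0.0218] ((606.4736328125, 101.75990295410156), (31.695308685302734, 59.96290588378906), 64.85499572753906) z [0.0187 0.0213 0.0265]
[[573.0, 100.0], [627.0, 75.0], [640.0, 103.0], [586.0, 129.0]]
```

View pics/crop1.png

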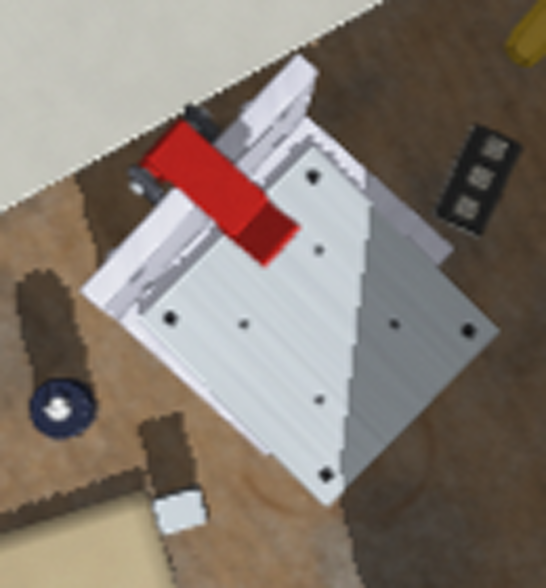

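```bash
python3 - <<'E'
from h import *
d=np.load("top0.npz"); P=d["P"]; im=d["im"].astype(int)
z=P[...,2]; s=np.zeros(z.shape,bool); s[150:290,220:350]=1
red=(im[...,0]>120)&(im[...,1]<80); red=cv2.dilate(red.astype(np.uint8),np.ones((3,3)))>0
grey=im.min(-1)>60
m=s&(z>.19)&(z<.208)&~red
q=P[m][:,:2]
# restrict near 170mm fence
r=cv2.minAreaRect((q*1000).astype(np.float32)); print(len(q),r,cv2.boxPoints(r).round().tolist())
c=q.mean(0); 
for _ in range(3):
    u,S,vt=np.linalg.svd(q-q.mean(0)); t=vt[0]; 
    nrm=np.array([-t[1],t[0]]); nrm*=np.sign(nrm[0]); dd=(q-q.mean(0))@nrm; q=q[abs(dd)<.011]
print("fence normal deg",np.degrees(np.arctan2(nrm[1],nrm[0])),np.percentile((q-q.mean(0))@nrm,[0,3,50,97,100]),np.percentile((q-q.mean(0))@t,[0,2,98,100]),q.mean(0),len(q))
k=s&(z>.071)&(z<.084); q=P[k][:,:2]
# plate in stand frame estimate
yaw=np.arctan2(nrm[1],nrm[0]); 
n,l,st,ce=cv2.connectedComponentsWithStats((s&(z>.0735)&(z<.084)).astype(np.uint8)); i=1+np.argmax(st[1:,4]); q=P[l==i][:,:2]
h=cv2.convexHull((q*1000).astype(np.float32)); a=cv2.approxPolyDP(h,8,True); print(a[:,0].round(0).tolist())
E
```

```text
433 ((583.5240478515625, 270.07501220703125), (21.08685302734375, 158.9985809326172), 48.340667724609375) [[517.0, 315.0], [636.0, 209.0], [650.0, 225.0], [531.0, 331.0]]
fence normal deg 48.38066828832607 [-6.77986683e-03 -6.55075814e-03 -1.40463489e-05  6.90596399e-03
  7.49686835e-03] [-0.08109691 -0.07856616  0.07553455  0.07790718] [0.5797997  0.26828855] 431
[[615.0, 206.0], [518.0, 303.0], [416.0, 196.0], [513.0, 101.0]]
```

The plate's top is at z ≈ 77 mm and its size fits (151×142). The fence normal is at 48.4°, the corner at about (0.576, 0.262), and the plate is about 3° askew with a gap of about 10 mm.

I'll keep the gripper open as a two-pronged fork (tool y parallel to the fence). It pushes the near edge square, then goes under it, lifts and tips.

{"method": "carry_out", "body": {"rows": [{"claw": 0,"tx": 3.8,"ty": -3.1,"az": -0.056},{"claw": 0,"tx": 4.0,"ty": -2.9,"az": -0.056},{"claw": 0,"tx": 4.1,"ty": -2.7,"az": -0.056},{"claw": 0,"tx": 4.3,"ty": -2.4,"az": -0.056},{"claw": 0,"tx": 4.4,"ty": -2.2,"az": -0.056},{"claw": 0,"tx": 4.5,"ty": -2.0,"az": -0.056},{"claw": 0,"tx": 4.6,"ty": -1.7,"az": -0.056},{"claw": 0,"tx": 4.7,"ty": -1.4,"az": -0.056},{"claw": 0,"tx": 4.8,"ty": -1.2,"az": -0.056},{"claw": 0,"tx": 4.8,"ty": -0.9,"az": -0.06},{"claw": 0},{"claw": 0}]}}

```text
invalid input at $.rows[0]: expected keys claw, tx, ty, tz, ax, ay, az
```

```bash
cat >> h.py <<'E'
C=np.array([.5764,.2620,0]); yaw=np.radians(48.38)
N=np.array([np.cos(yaw),np.sin(yaw),0]); T=np.array([-N[1],N[0],0])
def st(p): d=np.asarray(p)-C; return np.array([d@N+.055,d@T,d[2]])
def state():
    o=monitor.observe(); M=R.from_quat(o["ee_rot"]).as_matrix()
    print("t %.2f"%o["t"],"pos",o["position"].round(4),"stand TCP mm",(st(o["position"])*1e3).round(1),"tip",(st(o["position"]+.019*M[:,2])*1e3).round(1))
    S=np.array([N,T,[0,0,1]]); print("tool axes in stand x,y,z cols\n",(S@M).round(3),"\nq",o["joints"].round(3),"F stand",(S@o["contact_force"]).round(1))
    with open("log.txt","a") as f: f.write(repr([o["joints"].tolist(),o["position"].tolist(),o["ee_rot"].tolist()])+"\n")
    return o
E
python3 -c "
from h import *
state()
P=np.load('top0.npz')['P']
for u,v in((240,300),(165,230),(100,150),(180,260),(255,300),(350,150),(60,200),(150,320)): print(u,v,P[v,u].round(3))"
```

```text
t 0.10 pos [ 0.1737 -0.5999  0.241 ] stand TCP mm [-856.8 -271.4  241. ] tip [-856.7 -271.4  222. ]
tool axes in stand x,y,z cols
 [[ 0.846 -0.533  0.001]
 [-0.533 -0.846  0.001]
 [ 0.    -0.001 -1.   ]] 
q [-1.308  0.424  1.631 -0.     1.089 -0.019] F stand [-0.1  0.8  0.4]
240 300 [0.333 0.336 0.008]
165 230 [0.506 0.519 0.041]
100 150 [0.58  0.452 0.559]
180 260 [ 0.431  0.49  -0.001]
255 300 [0.334 0.299 0.01 ]
350 150 [0.716 0.06  0.017]
60 200 [0.518 0.47  0.603]
150 320 [0.395 0.384 0.576]
```

{"method": "carry_out", "body": {"rows": [{"claw": 0,"tx": 3.8,"ty": -3.1,"tz": 0,"ax": 0,"ay": 0,"az": -0.056},{"claw": 0,"tx": 4.0,"ty": -2.9,"tz": 0,"ax": 0,"ay": 0,"az": -0.056},{"claw": 0,"tx": 4.1,"ty": -2.7,"tz": 0,"ax": 0,"ay": 0,"az": -0.056},{"claw": 0,"tx": 4.3,"ty": -2.4,"tz": 0,"ax": 0,"ay": 0,"az": -0.056},{"claw": 0,"tx": 4.4,"ty": -2.2,"tz": 0,"ax": 0,"ay": 0,"az": -0.056},{"claw": 0,"tx": 4.5,"ty": -2.0,"tz": 0,"ax": 0,"ay": 0,"az": -0.056},{"claw": 0,"tx": 4.6,"ty": -1.7,"tz": 0,"ax": 0,"ay": 0,"az": -0.056},{"claw": 0,"tx": 4.7,"ty": -1.4,"tz": 0,"ax": 0,"ay": 0,"az": -0.056},{"claw": 0,"tx": 4.8,"ty": -1.2,"tz": 0,"ax": 0,"ay": 0,"az": -0.056},{"claw": 0,"tx": 4.8,"ty": -0.9,"tz": 0,"ax": 0,"ay": 0,"az": -0.06}]}}

```text
t: 1.35
position: [0.4525, -0.1934, 0.2416]
ee_rot: [0.912, 0.411, -0.0, -0.0]
contact_force: [0.7, -0.2, -0.6]
opening: 0.0878
grip_force: 0.0
```

```bash
python3 -c "
from h import *
state()"
```

```text
t 1.35 pos [ 0.4525 -0.1934  0.2416] stand TCP mm [-367.8 -209.8  241.6] tip [-367.8 -209.8  222.6]
tool axes in stand x,y,z cols
 [[ 1.     0.003 -0.   ]
 [ 0.003 -1.     0.   ]
 [-0.    -0.    -1.   ]] 
q [-0.428  0.228  1.918 -0.     0.996  0.295] F stand [ 0.3 -0.7 -0.6]
```

```bash
cat >> h.py <<'E'
S=np.array([N,T,[0,0,1]])
def pose(p): return np.array([[np.sin(p),0,np.cos(p)],[0,-1,0],[np.cos(p),0,-np.sin(p)]]).T
def plan(wps):
    """wps: (tip xyz stand mm, pitch deg, nrows) -> rows from the present pose"""
    o=state(); M=S@R.from_quat(o["ee_rot"]).as_matrix(); p=st(o["position"])*1e3+19*M[:,2]; out=[]
    for tip,pd,n in wps:
        M1=pose(np.radians(pd)); w=R.from_matrix(M.T@M1).as_rotvec(); p0=p.copy(); Ms=M
        for i in range(1,n+1):
            q=p0+(np.array(tip)-p0)*i/n; Mn=Ms@R.from_rotvec(w*i/n).as_matrix()
            d=M.T@((q-19*Mn[:,2])-(p-19*M[:,2]))/10; a=R.from_matrix(M.T@Mn).as_rotvec()
            out.append((*d.round(2),*a.round(3))); p=q; M=Mn
    for r in out: print(*r)
E
python3 -c "
from h import *
plan([((-190,3,150),30,10)])"
```

```text
t 1.35 pos [ 0.4525 -0.1934  0.2416] stand TCP mm [-367.8 -209.8  241.6] tip [-367.8 -209.8  222.6]
tool axes in stand x,y,z cols
 [[ 1.     0.003 -0.   ]
 [ 0.003 -1.     0.   ]
 [-0.    -0.    -1.   ]] 
q [-0.428  0.228  1.918 -0.     0.996  0.295] F stand [ 0.3 -0.7 -0.6]
1.59 -2.12 0.74 -0.0 0.105 0.0
1.5 -2.12 0.92 -0.0 0.105 0.0
1.4 -2.12 1.09 -0.0 0.105 0.0
1.27 -2.12 1.25 -0.0 0.105 0.0
1.13 -2.12 1.4 -0.0 0.105 0.0
0.98 -2.13 1.53 -0.0 0.105 0.0
0.82 -2.13 1.64 -0.0 0.105 0.0
0.64 -2.13 1.74 -0.0 0.105 0.0
0.45 -2.13 1.82 -0.0 0.105 0.0
0.26 -2.13 1.88 -0.0 0.105 0.0
```

{"method": "carry_out", "body": {"rows": [{"claw": 0,"tx": 1.6,"ty": -2.1,"tz": 0.7,"ax": 0,"ay": 0.105,"az": 0},{"claw": 0,"tx": 1.5,"ty": -2.1,"tz": 0.9,"ax": 0,"ay": 0.105,"az": 0},{"claw": 0,"tx": 1.4,"ty": -2.1,"tz": 1.1,"ax": 0,"ay": 0.105,"az": 0},{"claw": 0,"tx": 1.3,"ty": -2.1,"tz": 1.3,"ax": 0,"ay": 0.105,"az": 0},{"claw": 0,"tx": 1.1,"ty": -2.1,"tz": 1.4,"ax": 0,"ay": 0.105,"az": 0},{"claw": 0,"tx": 1.0,"ty": -2.1,"tz": 1.5,"ax": 0,"ay": 0.105,"az": 0},{"claw": 0,"tx": 0.8,"ty": -2.1,"tz": 1.6,"ax": 0,"ay": 0.105,"az": 0},{"claw": 0,"tx": 0.6,"ty": -2.1,"tz": 1.7,"ax": 0,"ay": 0.105,"az": 0},{"claw": 0,"tx": 0.45,"ty": -2.1,"tz": 1.8,"ax": 0,"ay": 0.105,"az": 0},{"claw": 0,"tx": 0.25,"ty": -2.1,"tz": 1.9,"ax": 0,"ay": 0.105,"az": 0},{"claw": 0,"tx": 0,"ty": 0,"tz": 0,"ax": 0,"ay": 0,"az": 0}]}}

```text
t: 2.72
position: [0.3997, 0.0661, 0.1582]
ee_rot: [0.79, 0.354, 0.454, -0.209]
contact_force: [-0.3, -0.1, -0.1]
opening: 0.0876
grip_force: 0.0
```

```bash
python3 -c "
from h import *
plan([((-140,3,73),30,5),((-100,3,73),30,5)])
f=grab('top');save(f,'top1.png');cv2.imwrite('pics/c2.png',cv2.resize(f['image'][150:350,200:400,::-1],None,fx=3,fy=3))"
```

```text
t 2.73 pos [0.3997 0.0661 0.1582] stand TCP mm [-208.8    2.   158.2] tip [-192.3    2.1  148.7]
tool axes in stand x,y,z cols
 [[ 0.5    0.002  0.866]
 [-0.007 -1.     0.006]
 [ 0.866 -0.009 -0.5  ]] 
q [-0.53   0.546  2.495  1.702  1.031 -1.445] F stand [-0.3  0.2 -0.1]
-0.79 -0.0 1.66 -0.001 -0.0 -0.001
-0.79 -0.01 1.66 -0.001 -0.0 -0.001
-0.79 -0.01 1.66 -0.001 -0.0 -0.001
-0.79 -0.01 1.66 -0.001 -0.0 -0.001
-0.79 -0.02 1.66 -0.001 -0.0 -0.001
0.4 -0.0 0.69 0.0 0.0 0.0
0.4 -0.0 0.69 0.0 0.0 0.0
0.4 -0.0 0.69 0.0 0.0 0.0
0.4 -0.0 0.69 0.0 0.0 0.0
0.4 -0.0 0.69 0.0 0.0 0.0
```

{"method": "carry_out", "body": {"rows": [{"claw": 0,"tx": -0.8,"ty": 0,"tz": 1.7,"ax": 0,"ay": 0,"az": 0},{"claw": 0,"tx": -0.8,"ty": 0,"tz": 1.7,"ax": 0,"ay": 0,"az": 0},{"claw": 0,"tx": -0.8,"ty": 0,"tz": 1.7,"ax": 0,"ay": 0,"az": 0},{"claw": 0,"tx": -0.8,"ty": 0,"tz": 1.7,"ax": 0,"ay": 0,"az": 0},{"claw": 0,"tx": -0.8,"ty": 0,"tz": 1.6,"ax": 0,"ay": 0,"az": 0},{"claw": 0,"tx": 0.4,"ty": 0,"tz": 0.7,"ax": 0,"ay": 0,"az": 0},{"claw": 0,"tx": 0.4,"ty": 0,"tz": 0.7,"ax": 0,"ay": 0,"az": 0},{"claw": 0,"tx": 0,"ty": 0,"tz": 0,"ax": 0,"ay": 0,"az": 0}]}}

```text
t: 3.78
position: [0.4481, 0.117, 0.0849]
ee_rot: [0.788, 0.356, 0.458, -0.205]
contact_force: [0.5, -0.1, -0.1]
opening: 0.0883
grip_force: 0.0
```

```bash
python3 -c "
from h import *
plan([((-88,3,73),30,6)])
f=grab('top');cv2.imwrite('pics/c2.png',cv2.resize(f['image'][150:350,200:400,::-1],None,fx=3,fy=3))"
```

```text
t 3.77 pos [0.4481 0.117  0.0849] stand TCP mm [-138.7   -0.4   84.9] tip [-122.2   -0.4   75.4]
tool axes in stand x,y,z cols
 [[ 0.497  0.002  0.868]
 [ 0.003 -1.     0.001]
 [ 0.868  0.002 -0.497]] 
q [-0.292  0.793  2.419  2.04   1.082 -1.646] F stand [ 0.3 -0.4 -0.1]
0.25 -0.06 0.51 -0.0 -0.001 0.0
0.25 -0.06 0.51 -0.0 -0.001 0.0
0.25 -0.06 0.51 -0.0 -0.001 0.0
0.25 -0.06 0.51 -0.0 -0.001 0.0
0.25 -0.06 0.51 -0.0 -0.001 0.0
0.25 -0.06 0.51 -0.0 -0.001 0.0
```

View pics/c2.png

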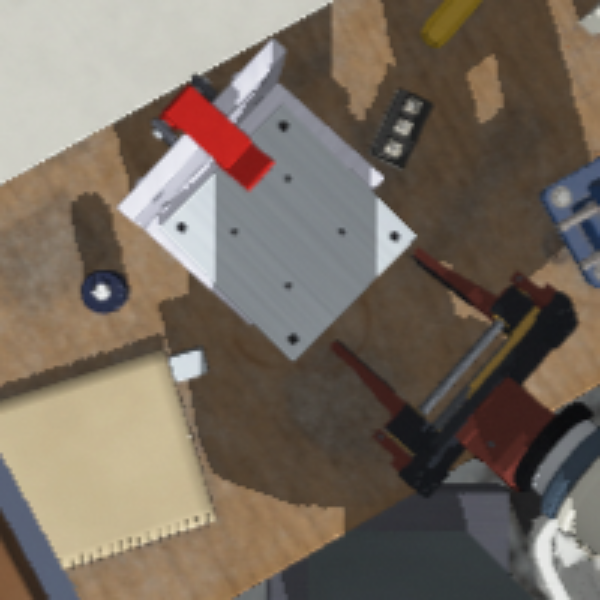

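The picture shows the fork's fingertips at (335,345) and (418,255), parallel to the near edge and about 20 mm short of it. They sit about 8 mm to the right of the plate's middle, so I'll shift left while pushing.

{"method": "carry_out", "body": {"rows": [{"claw": 0,"tx": 0.2,"ty": -0.3,"tz": 0.5,"ax": 0,"ay": 0,"az": 0},{"claw": 0,"tx": 0.2,"ty": -0.3,"tz": 0.5,"ax": 0,"ay": 0,"az": 0},{"claw": 0,"tx": 0.2,"ty": 0,"tz": 0.5,"ax": 0,"ay": 0,"az": 0},{"claw": 0,"tx": 0.25,"ty": 0,"tz": 0.5,"ax": 0,"ay": 0,"az": 0},{"claw": 0,"tx": 0.1,"ty": 0,"tz": 0.2,"ax": 0,"ay": 0,"az": 0},{"claw": 0,"tx": 0.0,"ty": 0,"tz": 0.0,"ax": 0,"ay": 0,"az": 0}]}}

```text
t: 4.58
position: [0.4582, 0.1385, 0.0813]
ee_rot: [0.789, 0.354, 0.457, -0.206]
contact_force: [-6.4, -9.2, 8.0]
opening: 0.0874
grip_force: 7.3
```

```bash
python3 -c "
from h import *
plan([((-92,6,73),30,2)])"
```

```text
t 4.58 pos [0.4582 0.1385 0.0813] stand TCP mm [-115.8    6.3   81.3] tip [-99.3   6.3  71.9]
tool axes in stand x,y,z cols
 [[ 0.498  0.     0.867]
 [-0.    -1.     0.   ]
 [ 0.867 -0.001 -0.498]] 
q [-0.211  0.8    2.407  2.117  1.083 -1.634] F stand [-11.1  -1.3   8. ]
0.23 0.01 0.29 -0.0 -0.001 -0.0
0.23 0.01 0.29 -0.0 -0.001 -0.0
```

```bash
cat >> h.py <<'E'
def plate(f):
    P=cloud(f); q=(P-C)@S.T+[.055,0,0]; z=q[...,2]; im=f["image"].astype(int)
    m=(z>.0735)&(z<.083)&(q[...,0]>-.13)&(q[...,0]<.06)&(abs(q[...,1])<.085)&(im.min(-1)>75)
    k,l,s,c=cv2.connectedComponentsWithStats(m.astype(np.uint8)); a=q[l==1+np.argmax(s[1:,4])]
    h=cv2.approxPolyDP(cv2.convexHull((a[:,:2]*1e3).astype(np.float32)),8,True); print("plate corners stand",h[:,0].round(0).tolist(),len(a))
E
python3 -c "
from h import *
plate(grab('top'))
plan([((-118,6,71.9),30,2),((-118,6,40),30,3),((-68,6,40),30,4)])"
```

```text
plate corners stand [[53.0, -60.0], [56.0, 78.0], [-93.0, 81.0], [-92.0, -59.0]] 3392
t 4.62 pos [0.4582 0.1385 0.0813] stand TCP mm [-115.8    6.3   81.3] tip [-99.4   6.3  71.9]
tool axes in stand x,y,z cols
 [[ 0.498  0.     0.867]
 [-0.    -1.     0.   ]
 [ 0.867 -0.001 -0.498]] 
q [-0.211  0.8    2.407  2.117  1.083 -1.634] F stand [-12.6  -2.3   8. ]
-0.46 0.01 -0.81 -0.0 -0.001 -0.0
-0.46 0.01 -0.81 -0.0 -0.001 -0.0
-0.92 0.0 0.53 0.0 0.0 0.0
-0.92 0.0 0.53 0.0 0.0 0.0
-0.92 0.0 0.53 0.0 0.0 0.0
0.62 -0.0 1.08 0.0 0.0 0.0
0.62 -0.0 1.08 0.0 0.0 0.0
0.62 -0.0 1.08 -0.0 0.0 0.0
0.62 -0.0 1.08 0.0 0.0 0.0
```

```bash
python3 -c "
from h import *
plan([((-118,6,71.9),30,2),((-118,9,36),30,4),((-76,9,36),30,4)])"
```

```text
t 4.62 pos [0.4582 0.1385 0.0813] stand TCP mm [-115.8    6.3   81.3] tip [-99.4   6.3  71.9]
tool axes in stand x,y,z cols
 [[ 0.498  0.     0.867]
 [-0.    -1.     0.   ]
 [ 0.867 -0.001 -0.498]] 
q [-0.211  0.8    2.407  2.117  1.083 -1.634] F stand [-12.6  -2.3   8. ]
-0.46 0.01 -0.81 -0.0 -0.001 -0.0
-0.46 0.01 -0.81 -0.0 -0.001 -0.0
-0.78 -0.08 0.45 0.0 0.0 0.0
-0.78 -0.08 0.45 0.0 0.0 0.0
-0.78 -0.08 0.45 0.0 0.0 0.0
-0.78 -0.08 0.45 0.0 0.0 0.0
0.52 -0.0 0.91 0.0 0.0 0.0
0.52 -0.0 0.91 0.0 0.0 0.0
0.52 -0.0 0.91 -0.0 0.0 0.0
0.52 -0.0 0.91 0.0 0.0 0.0
```

{"method": "carry_out", "body": {"rows": [{"claw": 0,"tx": -0.5,"ty": 0,"tz": -0.9,"ax": 0,"ay": 0,"az": 0},{"claw": 0,"tx": -0.5,"ty": 0,"tz": -0.9,"ax": 0,"ay": 0,"az": 0},{"claw": 0,"tx": -0.8,"ty": -0.1,"tz": 0.45,"ax": 0,"ay": 0,"az": 0},{"claw": 0,"tx": -0.8,"ty": -0.1,"tz": 0.45,"ax": 0,"ay": 0,"az": 0},{"claw": 0,"tx": -0.8,"ty": -0.1,"tz": 0.45,"ax": 0,"ay": 0,"az": 0},{"claw": 0,"tx": -0.8,"ty": 0,"tz": 0.45,"ax": 0,"ay": 0,"az": 0},{"claw": 0,"tx": 0,"ty": 0,"tz": 0,"ax": 0,"ay": 0,"az": 0}]}}

```text
t: 5.5
position: [0.4423, 0.1251, 0.0437]
ee_rot: [0.789, 0.355, 0.457, -0.206]
contact_force: [-0.7, -0.3, -0.8]
opening: 0.088
grip_force: 0.0
```

```bash
python3 -c "
from h import *
plan([((-76,9,36),30,4),((-76,9,75),30,5)])"
```

```text
t 5.50 pos [0.4423 0.1251 0.0437] stand TCP mm [-136.4    9.3   43.7] tip [-120.     9.3   34.2]
tool axes in stand x,y,z cols
 [[ 0.498  0.002  0.867]
 [-0.    -1.     0.002]
 [ 0.867 -0.001 -0.498]] 
q [-0.27   0.928  2.405  2.112  1.141 -1.759] F stand [-0.7  0.4 -0.8]
0.59 0.01 0.93 -0.001 -0.001 -0.0
0.59 0.01 0.93 -0.001 -0.001 -0.0
0.59 0.01 0.93 -0.001 -0.001 -0.0
0.59 0.01 0.93 -0.001 -0.001 -0.0
0.68 -0.0 -0.39 -0.0 0.0 0.0
0.68 -0.0 -0.39 -0.0 0.0 0.0
0.68 -0.0 -0.39 -0.0 0.0 0.0
0.68 -0.0 -0.39 -0.0 0.0 0.0
0.68 -0.0 -0.39 -0.0 0.0 0.0
```

{"method": "carry_out", "body": {"rows": [{"claw": 0,"tx": 0.6,"ty": 0,"tz": 0.9,"ax": 0,"ay": 0,"az": 0},{"claw": 0,"tx": 0.6,"ty": 0,"tz": 0.9,"ax": 0,"ay": 0,"az": 0},{"claw": 0,"tx": 0.6,"ty": 0,"tz": 0.9,"ax": 0,"ay": 0,"az": 0},{"claw": 0,"tx": 0.6,"ty": 0,"tz": 0.9,"ax": 0,"ay": 0,"az": 0},{"claw": 0,"tx": 0,"ty": 0,"tz": 0,"ax": 0,"ay": 0,"az": 0},{"claw": 0,"tx": 0.7,"ty": 0,"tz": -0.4,"ax": 0,"ay": 0,"az": 0},{"claw": 0,"tx": 0.7,"ty": 0,"tz": -0.4,"ax": 0,"ay": 0,"az": 0},{"claw": 0,"tx": 0.7,"ty": 0,"tz": -0.4,"ax": 0,"ay": 0,"az": 0},{"claw": 0,"tx": 0.7,"ty": 0,"tz": -0.4,"ax": 0,"ay": 0,"az": 0},{"claw": 0,"tx": 0.7,"ty": 0,"tz": -0.4,"ax": 0,"ay": 0,"az": 0},{"claw": 0,"tx": 0,"ty": 0,"tz": 0,"ax": 0,"ay": 0,"az": 0}]}}

```text
t: 6.88
position: [0.4713, 0.1571, 0.0886]
ee_rot: [0.789, 0.355, 0.457, -0.205]
contact_force: [-2.9, -0.7, -2.6]
opening: 0.0878
grip_force: 1.2
```

```bash
cat >> h.py <<'E'
def K(a,s,p,y=9):
    a,q=np.radians(a),np.radians(p); return ((55-s*np.cos(a)-10*np.sin(q),y,70+s*np.sin(a)-10*np.cos(q)),p)
E
python3 -c "
from h import *
f=grab('side');cv2.imwrite('pics/s1.png',cv2.resize(f['image'][140:340,200:400,::-1],None,fx=3,fy=3))
plan([(*K(20,125,28),3),(*K(30,125,26),3),(*K(40,122,24),3),(*K(50,120,20),3)])"
```

```text
t 6.92 pos [0.4712 0.1571 0.0882] stand TCP mm [-93.3   9.   88.2] tip [-76.8   9.   78.7]
tool axes in stand x,y,z cols
 [[ 0.498  0.001  0.867]
 [ 0.001 -1.     0.001]
 [ 0.867  0.    -0.498]] 
q [-0.142  0.772  2.39   2.164  1.061 -1.591] F stand [-1.9 -0.4 -1.3]
0.87 0.0 -0.14 -0.0 0.011 0.0
0.87 0.0 -0.13 -0.0 0.011 0.0
0.87 0.0 -0.12 -0.0 0.011 0.0
0.7 0.0 -0.03 -0.0 0.012 0.0
0.7 0.0 -0.02 -0.0 0.012 0.0
0.7 0.0 -0.01 -0.0 0.012 0.0
0.67 -0.0 0.22 -0.0 0.012 0.0
0.67 -0.0 0.23 -0.0 0.012 0.0
0.67 -0.0 0.24 -0.0 0.012 0.0
0.59 -0.0 0.34 -0.0 0.023 0.0
0.58 -0.0 0.35 -0.0 0.023 0.0
0.57 -0.0 0.37 -0.0 0.023 0.0
```

View pics/s1.png

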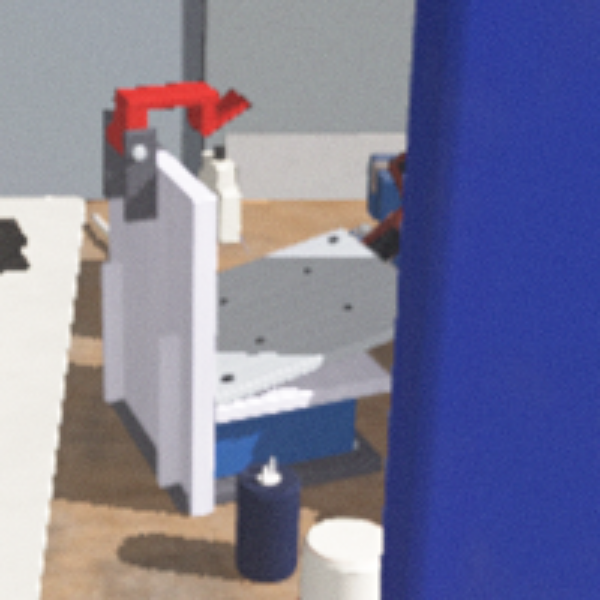

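The side view shows the plate tilted about 10°, with its far edge still in the corner at about (215,380) and the near end rising on the fork at about (385,240). I'll carry on along the arc.

{"method": "carry_out", "body": {"rows": [{"claw": 0,"tx": 0.9,"ty": 0,"tz": -0.1,"ax": 0,"ay": 0.011,"az": 0},{"claw": 0,"tx": 0.9,"ty": 0,"tz": -0.1,"ax": 0,"ay": 0.011,"az": 0},{"claw": 0,"tx": 0.9,"ty": 0,"tz": -0.1,"ax": 0,"ay": 0.011,"az": 0},{"claw": 0,"tx": 0.7,"ty": 0,"tz": 0,"ax": 0,"ay": 0.012,"az": 0},{"claw": 0,"tx": 0.7,"ty": 0,"tz": 0,"ax": 0,"ay": 0.012,"az": 0},{"claw": 0,"tx": 0.7,"ty": 0,"tz": 0,"ax": 0,"ay": 0.012,"az": 0},{"claw": 0,"tx": 0.7,"ty": 0,"tz": 0.2,"ax": 0,"ay": 0.012,"az": 0},{"claw": 0,"tx": 0.7,"ty": 0,"tz": 0.2,"ax": 0,"ay": 0.012,"az": 0},{"claw": 0,"tx": 0.7,"ty": 0,"tz": 0.2,"ax": 0,"ay": 0.012,"az": 0},{"claw": 0,"tx": 0,"ty": 0,"tz": 0,"ax": 0,"ay": 0,"az": 0}]}}

```text
t: 8.18
position: [0.4944, 0.1834, 0.1484]
ee_rot: [0.764, 0.344, 0.498, -0.224]
contact_force: [-0.7, -1.9, -0.6]
opening: 0.0877
grip_force: 1.1
```

```bash
python3 -c "
from h import *
f=grab('side');cv2.imwrite('pics/s2.png',cv2.resize(f['image'][140:340,200:400,::-1],None,fx=3,fy=3))
plan([(*K(50,120,22),3),(*K(60,118,19),3),(*K(70,116,16),3)])"
```

```text
t 8.22 pos [0.4942 0.1832 0.1482] stand TCP mm [-58.4   9.1 148.2] tip [-41.1   9.1 140.5]
tool axes in stand x,y,z cols
 [[ 0.404  0.002  0.915]
 [ 0.001 -1.     0.001]
 [ 0.915  0.    -0.404]] 
q [-0.087  0.665  2.378  2.17   1.098 -1.482] F stand [-1.4 -0.5  0.2]
0.56 0.0 0.3 -0.0 0.011 0.0
0.55 0.0 0.31 -0.0 0.011 0.0
0.55 0.0 0.31 -0.0 0.011 0.0
0.51 0.0 0.45 -0.0 0.017 -0.0
0.5 0.0 0.46 -0.0 0.017 -0.0
0.49 0.0 0.47 -0.0 0.017 -0.0
0.39 0.0 0.55 -0.0 0.017 -0.0
0.38 0.0 0.56 -0.0 0.017 -0.0
0.37 0.0 0.57 -0.0 0.017 -0.0
```

View pics/s2.png

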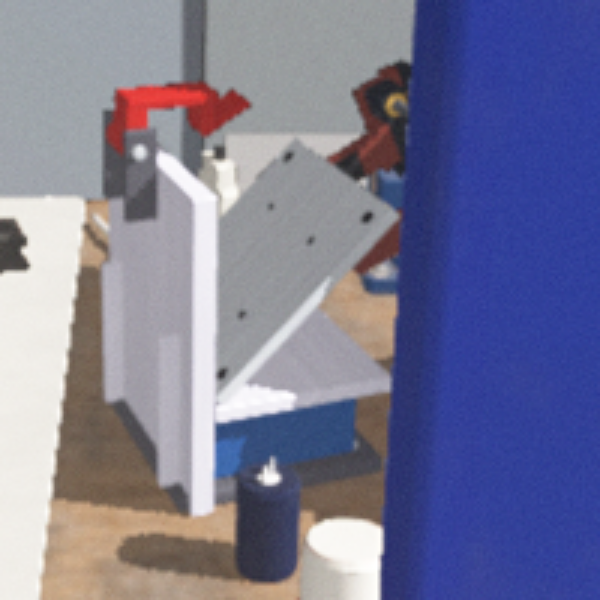

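The plate is up at about 40°, still pivoting in the corner at about (225,395).

{"method": "carry_out", "body": {"rows": [{"claw": 0,"tx": 0.55,"ty": 0,"tz": 0.3,"ax": 0,"ay": 0.011,"az": 0},{"claw": 0,"tx": 0.55,"ty": 0,"tz": 0.3,"ax": 0,"ay": 0.011,"az": 0},{"claw": 0,"tx": 0.55,"ty": 0,"tz": 0.3,"ax": 0,"ay": 0.011,"az": 0},{"claw": 0,"tx": 0.5,"ty": 0,"tz": 0.45,"ax": 0,"ay": 0.017,"az": 0},{"claw": 0,"tx": 0.5,"ty": 0,"tz": 0.45,"ax": 0,"ay": 0.017,"az": 0},{"claw": 0,"tx": 0.5,"ty": 0,"tz": 0.45,"ax": 0,"ay": 0.017,"az": 0},{"claw": 0,"tx": 0.4,"ty": 0,"tz": 0.55,"ax": 0,"ay": 0.017,"az": 0},{"claw": 0,"tx": 0.4,"ty": 0,"tz": 0.55,"ax": 0,"ay": 0.017,"az": 0},{"claw": 0,"tx": 0.4,"ty": 0,"tz": 0.55,"ax": 0,"ay": 0.017,"az": 0},{"claw": 0,"tx": 0,"ty": 0,"tz": 0,"ax": 0,"ay": 0,"az": 0}]}}

```text
t: 9.48
position: [0.529, 0.2224, 0.175]
ee_rot: [0.729, 0.328, 0.548, -0.247]
contact_force: [-0.5, -1.1, -0.2]
opening: 0.0877
grip_force: 0.3
```

```bash
python3 -c "
from h import *
f=grab('side');cv2.imwrite('pics/s3.png',cv2.resize(f['image'][140:340,200:400,::-1],None,fx=3,fy=3))
plan([(*K(80,114,13),4),((38,9,176),12,4)])"
```

```text
t 9.53 pos [0.5288 0.2223 0.175 ] stand TCP mm [ -6.3   9.2 175. ] tip [ 12.    9.2 169.7]
tool axes in stand x,y,z cols
 [[ 0.277  0.002  0.961]
 [ 0.    -1.     0.002]
 [ 0.961 -0.    -0.277]] 
q [ 0.004  0.691  2.323  2.267  1.207 -1.469] F stand [-1.6  0.1  0.5]
0.19 0.01 0.49 -0.0 0.013 0.0
0.18 0.01 0.49 -0.0 0.013 0.0
0.17 0.01 0.49 -0.0 0.013 0.0
0.17 0.01 0.49 -0.0 0.013 0.0
0.1 0.0 0.1 0.0 0.004 -0.0
0.1 0.0 0.1 0.0 0.004 -0.0
0.1 0.0 0.1 0.0 0.004 -0.0
0.1 0.0 0.1 0.0 0.004 -0.0
```

View pics/s3.png

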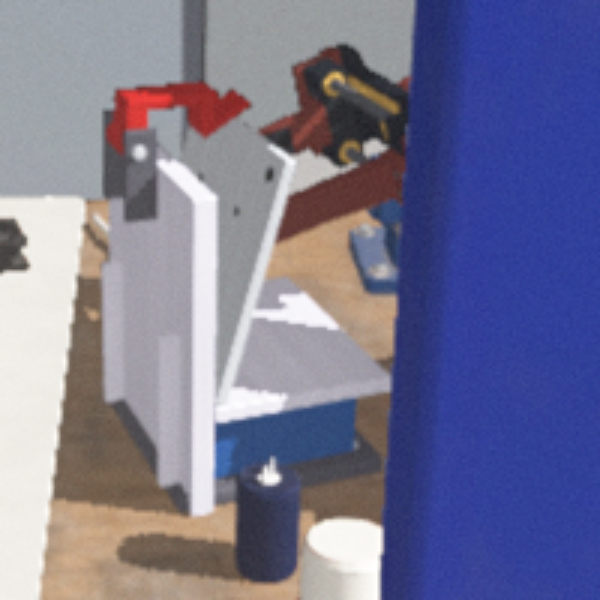

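The plate is at about 70°; its top edge at (200,130)–(290,160) is just reaching the catch nose. I'll press on.

{"method": "carry_out", "body": {"rows": [{"claw": 0,"tx": 0.2,"ty": 0,"tz": 0.5,"ax": 0,"ay": 0.013,"az": 0},{"claw": 0,"tx": 0.2,"ty": 0,"tz": 0.5,"ax": 0,"ay": 0.013,"az": 0},{"claw": 0,"tx": 0.2,"ty": 0,"tz": 0.5,"ax": 0,"ay": 0.013,"az": 0},{"claw": 0,"tx": 0.2,"ty": 0,"tz": 0.5,"ax": 0,"ay": 0.013,"az": 0},{"claw": 0,"tx": 0.1,"ty": 0,"tz": 0.3,"ax": 0,"ay": 0,"az": 0},{"claw": 0,"tx": 0.1,"ty": 0,"tz": 0.3,"ax": 0,"ay": 0,"az": 0},{"claw": 0,"tx": 0,"ty": 0,"tz": 0,"ax": 0,"ay": 0,"az": 0}]}}

```text
t: 10.4
position: [0.5472, 0.2431, 0.1784]
ee_rot: [0.714, 0.322, 0.567, -0.255]
contact_force: [-1.1, 1.0, 0.1]
opening: 0.0878
grip_force: 0.0
```

```bash
python3 -c "
from h import *
f=grab('side')
plan([((46,9,176),14,4)])"
```

```text
t 10.45 pos [0.5471 0.243  0.1783] stand TCP mm [ 21.3   9.3 178.3] tip [ 39.8   9.3 174. ]
tool axes in stand x,y,z cols
 [[ 0.227  0.002  0.974]
 [ 0.001 -1.     0.002]
 [ 0.974  0.    -0.227]] 
q [ 0.053  0.722  2.285  2.321  1.248 -1.47 ] F stand [ 0.6 -0.4  0.1]
0.09 0.01 0.14 -0.0 -0.004 0.0
0.09 0.01 0.14 -0.0 -0.004 0.0
0.09 0.01 0.14 -0.0 -0.004 0.0
0.09 0.01 0.14 -0.0 -0.004 0.0
```

{"method": "carry_out", "body": {"rows": [{"claw": 0,"tx": 0.1,"ty": 0,"tz": 0.2,"ax": 0,"ay": 0,"az": 0},{"claw": 0,"tx": 0.1,"ty": 0,"tz": 0.2,"ax": 0,"ay": 0,"az": 0},{"claw": 0,"tx": 0.05,"ty": 0,"tz": 0.2,"ax": 0,"ay": 0,"az": 0},{"claw": 0,"tx": 0,"ty": 0,"tz": 0,"ax": 0,"ay": 0,"az": 0}]}}

```text
t: 10.95
position: [0.5496, 0.2459, 0.1788]
ee_rot: [0.716, 0.32, 0.566, -0.255]
contact_force: [-14.8, -25.0, 6.8]
opening: 0.0877
grip_force: 13.7
```

```bash
python3 -c "
from h import *
f=grab('side');cv2.imwrite('pics/s4.png',cv2.resize(f['image'][140:340,200:400,::-1],None,fx=3,fy=3))
plan([((-10,9,176),14,6)])"
```

```text
t 11.00 pos [0.5496 0.2459 0.1788] stand TCP mm [ 25.1   9.3 178.8] tip [ 43.6   9.3 174.5]
tool axes in stand x,y,z cols
 [[ 0.23  -0.002  0.973]
 [-0.003 -1.    -0.002]
 [ 0.973 -0.003 -0.23 ]] 
q [ 0.063  0.718  2.281  2.332  1.239 -1.462] F stand [-26.9  -3.9   6.1]
-0.18 0.01 -0.88 0.0 -0.002 -0.001
-0.18 0.01 -0.87 0.0 -0.002 -0.001
-0.18 0.01 -0.87 0.0 -0.002 -0.001
-0.18 0.01 -0.87 0.0 -0.002 -0.001
-0.18 0.01 -0.87 0.0 -0.002 -0.001
-0.19 0.01 -0.87 0.0 -0.002 -0.001
```

View pics/s4.png

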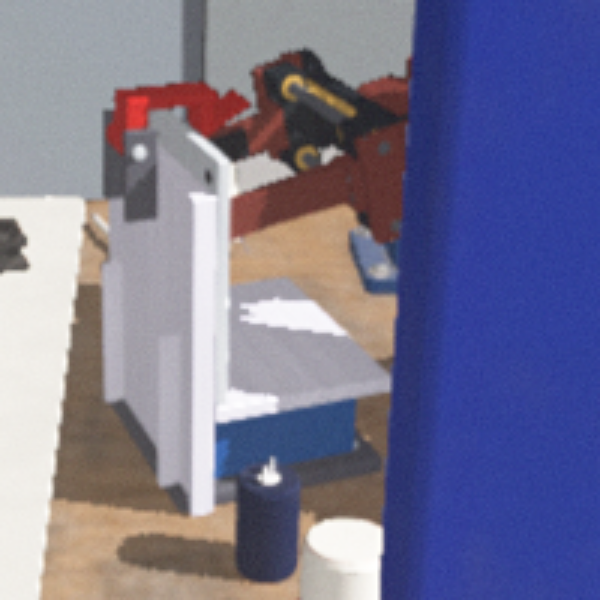

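The plate is upright against the fence, with its top edge at (190,130)–(230,170). The catch nose is at about (215,115), as at rest, and the 27 N reaction confirms it is pressed home. I'll back straight off.

{"method": "carry_out", "body": {"rows": [{"claw": 0,"tx": -0.1,"ty": 0,"tz": -0.4,"ax": 0,"ay": 0,"az": 0},{"claw": 0,"tx": -0.2,"ty": 0,"tz": -0.9,"ax": 0,"ay": 0,"az": 0},{"claw": 0,"tx": -0.3,"ty": 0,"tz": -1.2,"ax": 0,"ay": 0,"az": 0},{"claw": 0,"tx": -0.3,"ty": 0,"tz": -1.2,"ax": 0,"ay": 0,"az": 0},{"claw": 0,"tx": -0.3,"ty": 0,"tz": -1.2,"ax": 0,"ay": 0,"az": 0},{"claw": 0,"tx": -0.3,"ty": 0,"tz": -1.2,"ax": 0,"ay": 0,"az": 0},{"claw": 0,"tx": -0.3,"ty": 0,"tz": -1.2,"ax": 0,"ay": 0,"az": 0},{"claw": 0,"tx": 0,"ty": 0,"tz": 0,"ax": 0,"ay": 0,"az": 0},{"claw": 0,"tx": 0,"ty": 0,"tz": 0,"ax": 0,"ay": 0,"az": 0}]}}

```text
t: 12.12
position: [0.5018, 0.1912, 0.1784]
ee_rot: [0.714, 0.321, 0.567, -0.255]
contact_force: [0.7, -0.2, -0.7]
opening: 0.088
grip_force: 0.0
```

```bash
python3 -c "
from h import *
state()
f=grab('side');a=cv2.resize(f['image'][140:340,200:360,::-1],None,fx=2.5,fy=2.5)
g=grab('top');b=cv2.resize(g['image'][150:310,220:380,::-1],None,fx=2.5,fy=2.5);b=cv2.copyMakeBorder(b,0,a.shape[0]-b.shape[0],0,0,0)
cv2.imwrite('pics/e.png',np.hstack([a,b]))
q=(cloud(g)-C)@S.T+[.055,0,0]; z=q[...,2]; im=g['image'].astype(int); red=(im[...,0]>120)&(im[...,1]<80)&(z>.15)&(z<.3)
m=(z>.212)&(z<.226)&~red&(abs(q[...,0])<.1)&(abs(q[...,1])<.1); w=q[m]*1e3; print('top edge mean',w.mean(0).round(1),np.percentile(w,[3,97],axis=0).round(0).tolist(),'red z',np.percentile(z[red],[5,50,95]).round(3))"
```

```text
t 12.12 pos [0.5018 0.1912 0.1784] stand TCP mm [-47.5   8.8 178.4] tip [-29.    8.8 174. ]
tool axes in stand x,y,z cols
 [[ 0.227  0.001  0.974]
 [ 0.    -1.     0.001]
 [ 0.974  0.    -0.227]] 
q [-0.103  0.732  2.378  2.186  1.323 -1.544] F stand [ 0.3 -0.6 -0.7]
top edge mean [ 47.8   9.  219.5] [[17.0, -56.0, 213.0], [86.0, 77.0, 225.0]] red z [0.213 0.237 0.239]
```

View pics/e.png

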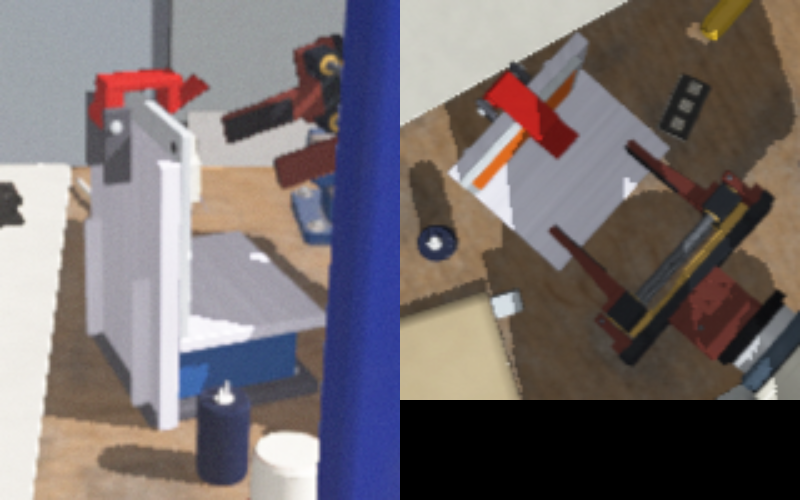

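The fork is clear and the plate stands upright behind the catch, with the orange side (right half, about (525,140)) facing the front. The catch's top is at 237 mm, as at the start, and the loose parts haven't moved.

```bash
python3 -c "
from h import *
print(order.sign_off())"
```

```text
the job is handed in; nothing more can be done
None
```

The plate stands upright against the fence behind the dropped catch, orange side to the front, with the loose parts where they were; I handed the job in at about 12 s, and sign-off gave no verdict.

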